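# Strip the filter bar of an illumination column

## Task

Slide the red stop collar off the free end of the horizontal bar and stand it in the red bay of the tray, then slide the two filter carriers off after it, one by one, and stand the yellow one in the yellow bay and the blue one in the blue bay. Set every part down upright on its foot, do not drop it. Do not bump the lamp head above the bar, and leave the bottles, the objective case and the screwdriver where they are.

Things in the scene. Friction and masses are not known exactly. Their poses are not given: they have to be found in the camera images.
- stand: black illumination column, fixed, 60 by 70 mm, 348 mm tall. Origin: centre of the column's underside on the table, z up. A smooth level steel bar 14 mm thick runs out along its -x, from x = -30 mm to the free end at x = -215 mm, axis at y = 0, z = 170 mm
- bar_end (a point): centre of the bar's free end (stand x = -215, z = 170 mm). From here inwards the bar carries the collar (centre near stand x = -185 mm), then the two carriers (near -135 and -85 mm, either colour first), with gaps of 11 to 28 mm
- lamp: white lamp head with a red stripe, fixed to the column: box 135 mm (x) by 90 by 70 mm high. Origin on the column's axis at its underside, 295 mm above the table; reaches from stand x = -100 to +35 mm, over the inner carrier, so a gripper must lean (its top towards the bar's free end, about 30 to 40 degrees from vertical) to take the carriers
- collar: red stop collar with a black band, its screw already loose: 44 mm wide (its y), 26 mm thick (its x, along the bar), 66 mm tall, 6 mm screw head on top; parallel sides, flat foot. Origin: centre of the foot, z up. Hangs loosely on the bar by an 18 mm bore along its x, 50 mm above the foot. About 0.15 kg; stands by itself
- yellow_carrier: yellow filter carrier, 50 mm wide (its y), 34 mm thick (its x, along the bar), 70 mm tall; parallel sides, flat foot, a round filter low on both faces. Origin: centre of the foot, z up. Hangs loosely on the bar by an 18 mm bore along its x, 50 mm above the foot (bore axis 2 mm below the bar's). About 0.32 kg; stands by itself
- blue_carrier: blue filter carrier, 50 mm wide (its y), 34 mm thick (its x, along the bar), 70 mm tall; parallel sides, flat foot, a round filter low on both faces. Origin: centre of the foot, z up. Hangs loosely on the bar by an 18 mm bore along its x, 50 mm above the foot (bore axis 2 mm below the bar's). About 0.32 kg; stands by itself
- tray: grey storage tray, fixed, 286 by 118 mm, three bays in a row along its x; floor 5 mm thick, rim and dividers 15 mm high and 4 mm thick. Origin: centre of the underside
- bay_yellow (a point): centre of the floor of the yellow bay (90 mm along tray x, 110 mm along y), at tray x = -94 mm; floor marked yellow
- bay_red (a point): centre of the floor of the red bay, same size, the middle one
- bay_blue (a point): centre of the floor of the blue bay, same size, at tray x = +94 mm
- amber_bottle: amber bottle with blue cap, 42 mm across, 85 mm tall, standing loose; origin at its foot; leave it
- white_bottle: white jar, 40 mm across, 60 mm tall, loose; origin at its foot; leave it
- objective_case: round brass objective case, 38 mm across, 60 mm tall, loose; origin at its foot; leave it
- screwdriver: screwdriver lying loose on the table; leave it
Mind the look-alikes: they are no part of the job. Leave any turquoise look-alike of the yellow_carrier alone. There is more than one size of the collar; the one meant has the size given above.

How it is judged (in metres and radians):
On the way, in this order (a step that is already met when the one before it is completed fails the run):
1. the collar stands released in the red bay, both carriers still on the bar (horizontal distance between collar and bay_red below 0.043 m and z of collar in the frame of bay_red below 0.005 m and angle between collar's own z axis and vertical below 0.12 rad and linear speed of collar below 0.02 m/s and angular speed of collar below 0.2 rad/s and contact force between the fingers and collar below 0.05 N and x of each of yellow_carrier, blue_carrier in the frame of stand above -0.215 m and z of each of yellow_carrier, blue_carrier in the frame of stand above 0.1 m), for 0.1 s.
2. one carrier stands released in the bay of its colour, the other is still on the bar (((((horizontal distance between yellow_carrier and bay_yellow below 0.043 m and z of yellow_carrier in the frame of bay_yellow below 0.005 m and angle between yellow_carrier's own z axis and vertical below 0.12 rad) and linear speed of yellow_carrier below 0.02 m/s and angular speed of yellow_carrier below 0.2 rad/s and contact force between the fingers and yellow_carrier below 0.05 N) and (x of blue_carrier in the frame of stand above -0.215 m and z of blue_carrier in the frame of stand above 0.1 m)) or (((horizontal distance between blue_carrier and bay_blue below 0.043 m and z of blue_carrier in the frame of bay_blue below 0.005 m and angle between blue_carrier's own z axis and vertical below 0.12 rad) and linear speed of blue_carrier below 0.02 m/s and angular speed of blue_carrier below 0.2 rad/s and contact force between the fingers and blue_carrier below 0.05 N) and (x of yellow_carrier in the frame of stand above -0.215 m and z of yellow_carrier in the frame of stand above 0.1 m)))), for 0.1 s.
At the end, for the whole second after the job is handed in: The red collar stands in the red bay, the yellow carrier in the yellow bay and the blue carrier in the blue bay: each on its foot on the bay's floor (foot centre within 43 mm of the bay's centre and less than 5 mm above the floor), upright within 0.12 rad, at rest and released (horizontal distance between collar and bay_red below 0.043 m and z of collar in the frame of bay_red below 0.005 m and angle between each of collar, yellow_carrier, blue_carrier's own z axis and vertical below 0.12 rad and linear speed of each of collar, yellow_carrier, blue_carrier below 0.02 m/s and angular speed of each of collar, yellow_carrier, blue_carrier below 0.2 rad/s and contact force between the fingers and collar below 0.05 N and horizontal distance between yellow_carrier and bay_yellow below 0.043 m and z of yellow_carrier in the frame of bay_yellow below 0.005 m and contact force between the fingers and yellow_carrier below 0.05 N and horizontal distance between blue_carrier and bay_blue below 0.043 m and z of blue_carrier in the frame of bay_blue below 0.005 m and contact force between the fingers and blue_carrier below 0.05 N); the robot touches nothing.
It fails at once if the robot presses on the lamp head with more than 5 N (contact force between any of the arm, the fingers and lamp above 5 N).
It fails at once if the red stop collar is dropped: off the bar and out of the fingers with its foot more than 35 mm above the table (contact force between the fingers and collar below 0.02 N and x of collar in the frame of stand below -0.245 m and height (world z) of collar above 0.035 m).
It fails at once if the yellow carrier is dropped: off the bar and out of the fingers with its foot more than 35 mm above the table (contact force between the fingers and yellow_carrier below 0.02 N and x of yellow_carrier in the frame of stand below -0.245 m and height (world z) of yellow_carrier above 0.035 m).
It fails at once if the blue carrier is dropped: off the bar and out of the fingers with its foot more than 35 mm above the table (contact force between the fingers and blue_carrier below 0.02 N and x of blue_carrier in the frame of stand below -0.245 m and height (world z) of blue_carrier above 0.035 m).
It fails at once if a bottle, the objective case or the screwdriver is moved by more than 30 mm (distance of any of amber_bottle, white_bottle, objective_case, screwdriver from where it was at the start of the episode above 0.03 m).
It also fails if it takes over 72 s, if anything falls off the work surface, if the arm or the gripper's body presses on something with over 40 N, if the wrist force passes 120 N, or if a joint passes its speed limit or range.

## Robot

A 6-joint arm with a two-finger parallel gripper is mounted at the origin on the work surface. World frame = base frame: x ahead of the robot, y to its left, z up, the work surface at z = 0. Lengths are in m, angles in degrees, forces in N, time in s.
With the tool pointing down it reaches from about 0.3 to 0.75 m from the base axis. Payload 8.5 kg.
Tool frame: the origin (TCP) lies at the very end of the fingers, on their centre line; the grasp point (between the pads) lies 19 mm behind it (manip.grasp_offset is the distance from the TCP to the grasp point, in m); z points along the fingers, y is the line along which they close (so a half turn about z gives the same grasp; the last joint's range is limited). The gripper opens to 88 mm and grips with 3 to 60 N. Pads are 18 mm wide; open, the fingers measure 123 mm over their backs; the gripper's body (75 mm by 187 mm) begins 45 mm behind the grasp point.
Start: joints at [53.497, 21.807, 74.336, -0, 83.858, -12.336], TCP at [0.225, 0.502, 0.239] pointing down, gripper open.
Joint ranges: [-178.18, 178.18], [-50.72, 133.34], [12.68, 142.11], [-81.47, 261.47], [9.98, 163.14], [-165.26, 165.26]. Speed limits (degrees/s): [136.94, 136.94, 180, 180, 180, 180].

## Interface

Orientations are given as a 3x3 rotation matrix whose columns are the frame's x, y, z axes.
In Python, from plant import status, vision, manip gives the robot as it stands. The module is installed in compiled form; this text tells all that it offers.
- The arm moves only by the tool arm_command, never from a script. Its argument "rows" is a list of rows, each a list of 3 entries, a list of its own where there are three numbers: the shift along the tool's x, y, z in mm, then the turn about the tool's z in rad, then the closure in counts, from 0 (fully open) to 255 (shut). A call has 1 to 20 rows; each row shifts and turns the commanded pose from where the row before left it, along the tool's axes as they then stand; what a row does not reach is not made up. A row lasts 1/12 s, in which the tool goes at most 41.7 mm and 7.16 degrees, less where a joint would pass 70% of its speed; a pose out of reach is approached as far as the arm can. A call with a gripper value outside its range is refused whole. The fingers move at their own pace and stop on an object; "grip_force" is the grip in N (left out, the last holds). Time passes only in rows, so rows that do not move let the fingers close. It gives the time, the measured TCP pose, the force, the opening and the grip force at its end, in the units of the state.
- status.get_state(): the state, without advancing time (a new reading comes with each control period).
- vision.camera(name): name is "scene" or "top" or "wrist"; returns the picture (420x560x3 uint8, red, green, blue); there is no depth.
- vision.camera_params(name): a dict with "fx", "fy", "cx", "cy" (pixels), "k1" (the pictures are not rectified: a ray, as slopes to the right and down, at radius r is drawn at 1 + k1 r^2 times it, then the intrinsics apply), "R" (3x3) and "t" (3): a world point X has camera coordinates R X + t. Camera axes: x right, y down, z forward; pixel columns grow to the right and rows downward; lengths in m; the calibration is good to about 2 mm. A picture is of the moment at which its call begins: read the wrist's pose just before it. camera_params takes no time and is no camera call; for the wrist camera it gives the pose at the moment of the call.
- manip.finish_job(): hands the job in; it is judged then, once.
The state is a dict: "t": time; "joints": joint angles; "joint_vel": joint speeds; "effort": joint torques, N m; "tcp_pos": TCP position; "ee_rot": TCP orientation; "wrist_force": force on the tool from outside, world axes, zero at the start; "torque": the same for the moment, N m; "opening": opening from 0.0 (shut) to 1.0 (fully open); "finger_force": force on a finger pad.
Only numpy, scipy, OpenCV 4.12 (cv2) and the standard library are available. Lean on these libraries where they do the work, as an engineer would, in place of code of your own. Each camera call takes 0.05 s, during which the arm holds its last target. There are 200 camera calls.

## Working session

There is one attempt and no reset: what is moved stays moved. The work goes in short steps, Python scripts to look and compute and a tool call to move; the robot and the scene stay as the last step left them, time stands still between calls to the robot, and variables do not carry over. Pictures are saved under pics/ and viewed, at most 11 in all, crops included, and the job is handed in when it is done.

Besides the shell and the picture viewer there is one more tool, called after ">>>" as name([rows], argument=value, ...), one row to a line, values as JSON. arm_command: Moves the arm, as the interface text tells. Its arguments: {"type":"object","properties":{"rows":{"type":"array"},"grip_force":{"type":"number"}},"required":["rows"]}

```bash
mkdir -p pics; ls
python3 - <<'E'
from plant import status, vision
import cv2,numpy as np
np.set_printoptions(precision=4,suppress=True)
s=status.get_state(); print({k:np.round(v,4).tolist() for k,v in s.items()})
for n in ["scene","top"]:
    p=vision.camera_params(n); print(n,p)
    cv2.imwrite(f"pics/{n}0.png",vision.camera(n)[:,:,::-1])
E
```

```text
pics
{'t': 0.0, 'joints': [53.4981, 21.8407, 74.3831, 0.0017, 83.8591, -12.3385], 'joint_vel': [0.0378, 0.0604, 0.0083, -0.0379, -0.0397, -0.0653], 'effort': [-0.0009, -43.7937, -22.4552, 0.0712, 0.0353, -0.0001], 'tcp_pos': [0.225, 0.5016, 0.2382], 'ee_rot': [[-0.9124, 0.4093, -0.0009], [0.4093, 0.9124, -0.0011], [0.0003, -0.0014, -1.0]], 'wrist_force': [0.3789, 0.0056, -0.5868], 'torque': [-0.0287, 0.0214, -0.0242], 'finger_force': 0.0, 'opening': 1.0013}
scene {'fx': 440.45637202216403, 'fy': 440.45637202216403, 'cx': 277.64402917749834, 'cy': 214.09999988015315, 'k1': 0.015756582315982044, 'R': array([[-0.6844,  0.7291, -0.0035],
       [ 0.5668,  0.5289, -0.6317],
       [-0.4587, -0.4343, -0.7752]]), 't': array([ 0.4518, -0.163 ,  1.3137])}
top {'fx': 530.7874973401082, 'fy': 530.7874973401082, 'cx': 279.4713990021071, 'cy': 209.88192005060796, 'k1': -0.16924905464474907, 'R': array([[-0.0021, -0.9999, -0.0116],
       [-0.982 ,  0.0043, -0.189 ],
       [ 0.1891,  0.0109, -0.9819]]), 't': array([-0.0789,  0.5785,  1.6296])}
```

View pics/scene0.png

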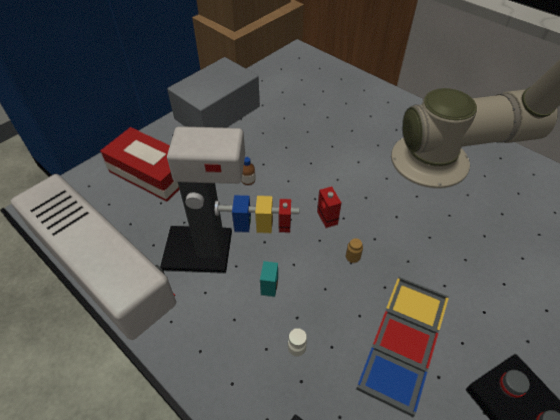

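View pics/top0.png

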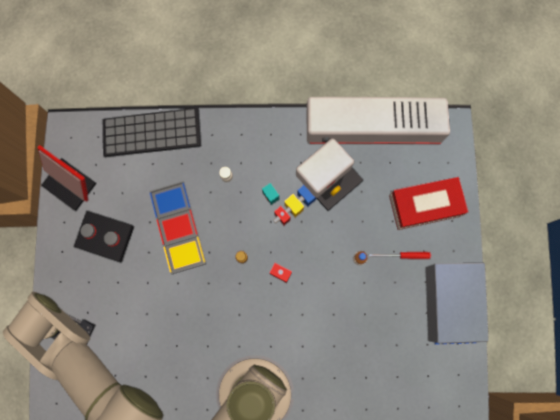

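Scene view: the bar carries red collar (286,215), yellow (264,214), blue (241,213) innermost under the lamp (207,155). Tray bays are yellow (417,306), red (406,341), blue (393,380). Candidates for the collar: red on the bar at scene (286,215)/top (282,215), and a red block on the table at scene (330,207)/top (281,272). The turquoise look-alike is at scene (269,279). I choose the one on the bar and will check it in a crop.

```bash
cat > h.py <<'E'
import numpy as np, cv2
from plant import status, vision
np.set_printoptions(precision=4,suppress=True)
def ray(p,uv):
    d=np.array([(uv[0]-p['cx'])/p['fx'],(uv[1]-p['cy'])/p['fy']]); u=d.copy()
    for _ in range(20): u=d/(1+p['k1']*(u@u))
    return -p['R'].T@p['t'], p['R'].T@np.r_[u,1]
def onz(p,uv,z):
    o,d=ray(p,uv); return o+d*(z-o[2])/d[2]
def proj(p,X):
    c=p['R']@np.asarray(X)+p['t']; u=c[:2]/c[2]; u=u*(1+p['k1']*(u@u))
    return np.array([p['fx']*u[0]+p['cx'],p['fy']*u[1]+p['cy']])
def tri(pa,a,pb,b):
    o1,d1=ray(pa,a);o2,d2=ray(pb,b)
    s=np.linalg.lstsq(np.c_[d1,-d2],o2-o1,rcond=None)[0]
    A=o1+d1*s[0];B=o2+d2*s[1]; return (A+B)/2,np.linalg.norm(A-B)
HS={'red':[(0,10),(172,180)],'yellow':[(18,32)],'blue':[(105,125)],'teal':[(80,98)]}
def blobs(img,col,smin=120,vmin=60,amin=40):
    h=cv2.cvtColor(img,cv2.COLOR_RGB2HSV); m=np.zeros(h.shape[:2],np.uint8)
    for a,b in HS[col]: m|=cv2.inRange(h,(a,smin,vmin),(b,255,255))
    n,l,st,c=cv2.connectedComponentsWithStats(m)
    return [(c[i],st[i],l==i) for i in range(1,n) if st[i][4]>=amin]
E
python3 - <<'E'
from h import *
top=cv2.imread('pics/top0.png')[:,:,::-1].copy();sc=cv2.imread('pics/scene0.png')[:,:,::-1].copy()
pt=vision.camera_params('top');ps=vision.camera_params('scene')
for n,im,p in(('top',top,pt),('scene',sc,ps)):
    for c in HS:
        for ce,st,m in blobs(im,c):
            print(n,c,ce,st, onz(p,ce,.005),onz(p,ce,.17))
g=cv2.cvtColor(top,cv2.COLOR_RGB2HSV)
m=cv2.inRange(g,(0,0,150),(180,70,255)); n,l,st,c=cv2.connectedComponentsWithStats(m)
i=l[165,325]; print('lamp',st[i],c[i])
cn=max(cv2.findContours((l==i).astype(np.uint8),0,2)[0],key=cv2.contourArea)[:,0,:]
Q=np.array([onz(pt,q,.365)[:2] for q in cn]); print(cv2.minAreaRect((Q*1000).astype(np.float32)),cv2.boxPoints(cv2.minAreaRect((Q*1000).astype(np.float32))))
a=cv2.resize(sc[180:250,190:360],None,fx=4,fy=4,interpolation=cv2.INTER_CUBIC)
b=cv2.resize(top[130:290,210:380],None,fx=4,fy=4,interpolation=cv2.INTER_CUBIC)[:,:680]
cv2.imwrite('pics/crop_s.png',a[:,:,::-1]);cv2.imwrite('pics/crop_t.png',b[:600,:,::-1])
E
```

```text
top red [ 67.0392 169.7157] [ 37 144  51  57 408] [0.7316 0.6498 0.005 ] [0.6859 0.5772 0.17  ]
top red [428.9511 202.1754] [ 393  177   75   50 2047] [ 0.6117 -0.5755  0.005 ] [ 0.5776 -0.5293  0.17  ]
top red [282.1197 214.8873] [275 206  15  18 142] [ 0.5712 -0.0888  0.005 ] [ 0.541  -0.0898  0.17  ]
top red [177.036  227.0137] [162 214  31  27 583] [0.5321 0.2556 0.005 ] [0.5057 0.2213 0.17  ]
top red [415.1401 254.9807] [400 252  31   7 207] [ 0.4368 -0.5204  0.005 ] [ 0.4197 -0.4796  0.17  ]
top red [280.2315 272.2454] [270 263  22  19 216] [ 0.3844 -0.0822  0.005 ] [ 0.3723 -0.0838  0.17  ]
top yellow [335.1111 189.9861] [330 185  11  11  72] [ 0.6538 -0.2637  0.005 ] [ 0.6156 -0.2478  0.17  ]
top yellow [293.9592 204.7918] [285 194  19  23 245] [ 0.6046 -0.1277  0.005 ] [ 0.5712 -0.1249  0.17  ]
top yellow [200.3621 248.9483] [197 237   8  25  58] [0.4599 0.1767 0.005 ] [0.4405 0.15   0.17  ]
top yellow [184.373  254.4164] [169 241  32  28 622] [0.442  0.2287 0.005 ] [0.4244 0.1969 0.17  ]
top yellow [167.2075 259.3396] [164 247   8  25  53] [0.4258 0.2848 0.005 ] [0.4097 0.2
[... 1906 characters left out ...]
 0.5087 -0.2812  0.005 ] [ 0.5983 -0.1711  0.17  ]
scene blue [365.3563 365.977 ] [358 348  16  37  87] [0.6371 0.2286 0.005 ] [0.7035 0.2465 0.17  ]
scene blue [391.703 380.079] [ 366  356   52   50 1532] [0.6239 0.2846 0.005 ] [0.6927 0.2924 0.17  ]
scene blue [419.8365 391.5096] [414 372  13  40 104] [0.6043 0.3382 0.005 ] [0.6766 0.3362 0.17  ]
scene teal [269.0852 271.7541] [260 262  18  21 305] [ 0.6094 -0.0759  0.005 ] [ 0.6808 -0.0029  0.17  ]
lamp [ 297  139   57   53 1647] [324.9338 164.8349]
((639.300537109375, -204.1985626220703), (89.41909790039062, 133.83741760253906), 40.3514518737793) [[ 561.8998 -182.149 ]
 [ 648.5561 -284.1447]
 [ 716.7012 -226.2482]
 [ 630.045  -124.2524]]
```

View pics/crop_s.png

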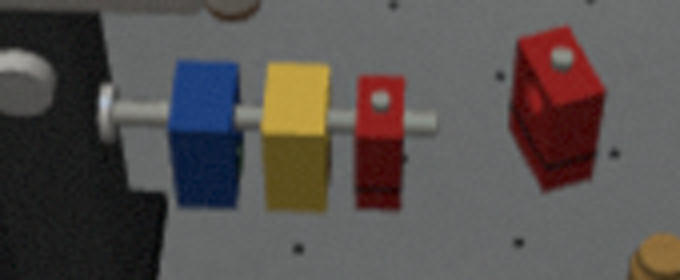

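View pics/crop_t.png

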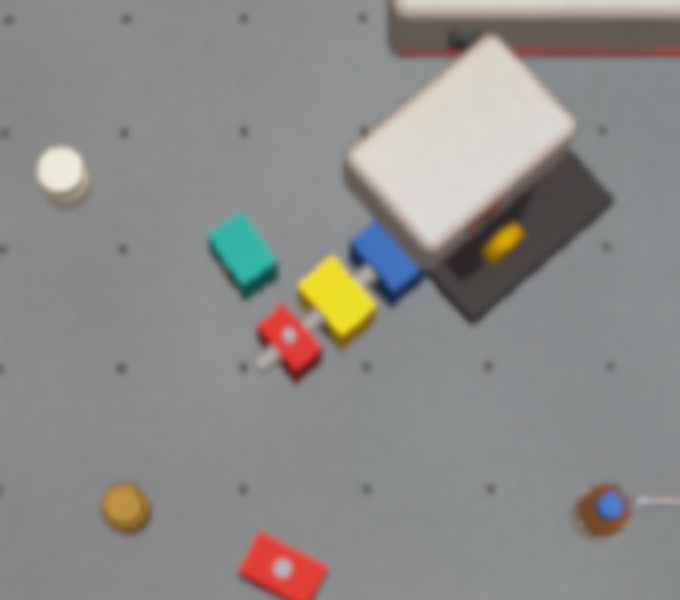

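The close crops confirm it. The bar's collar (crop_s 380,140) is the slim, smaller one (26 mm along the bar). The red part on the table (crop_s 558,110) is clearly bigger, and the turquoise block is on the table. Yellow is the outer carrier and blue the inner. Next I check the geometry by reprojection and rotate the tool into the bar frame.

```bash
cat >> h.py <<'E'
u=np.array([-.6475,.762,0]); u/=np.linalg.norm(u); v=np.array([u[1],-u[0],0]); Z=np.array([0,0,1.])
C=np.array([.6393,-.2042,0])       # lamp centre, stand x=-32.5
O=C-.0325*u                         # stand origin
def toS(X): d=np.asarray(X)-O; return np.array([-(d@u),-(d@v),d[2]])*1000   # stand x,y,z mm (y=-v)
def S(x,y,z): return O-u*x/1000-v*y/1000+Z*z/1000
BAY={'y':np.array([.443,.2298,.005]),'r':np.array([.533,.2565,.005]),'b':np.array([.623,.2837,.005])}
E
python3 - <<'E'
from h import *
pt=vision.camera_params('top');ps=vision.camera_params('scene')
print('bar end proj',proj(pt,S(-215,0,170)),'seen 274.5 220.5',proj(ps,S(-215,0,170)),'seen 299 210.5', S(-215,0,170))
for n,sp,tp,z in(('collar',(285,203),(282.2,213.8),.187),('yel',(264,204.5),(294.3,203.5),.188),('blue',(241.5,204),(306.5,193.5),.188)):
    print(n,toS(onz(ps,sp,z)),toS(onz(pt,tp,z)))
for k,o in(('amber',None),):pass
E
```

```text
bar end proj [273.7446 221.5752] seen 274.5 220.5 [298.9726 209.8139] seen 299 210.5 [ 0.5211 -0.0651  0.17  ]
collar [-183.8678    3.7657  187.    ] [-182.9735    0.9697  187.    ]
yel [-138.4581   -3.5009  188.    ] [-136.3254    0.8647  188.    ]
blue [-89.4411  -4.3501 188.    ] [-89.5641   1.4888 188.    ]
```

>>> arm_command([
  [[0,0,-30],0.111,0],
  [[0,0,-30],0.111,0],
  [[0,0,-30],0.111,0],
  [[0,0,-30],0.112,0],
  [[-36,-7,-7],0,0],
  [[-36,-7,-7],0,0],
  [[-36,-7,-7],0,0],
  [[-36,-7,-7],0,0],
  [[-36,-7,-7],0,0],
  [[-36,-7,-7],0,0],
  [[-36,-7,-7],0,0],
  [[-36,-7,-7],0,0],
  [[-36,-7,-7],0,0],
  [[-36,-7,-7],0,0],
  [[-36,-7,-7],0,0],
  [[-36,-7,-7],0,0],
  [[-36,-7,-7],0,0],
  [[-36,-7,-7],0,0],
])

```text
t: 1.6
tcp_pos: [0.4771, 0.0524, 0.4569]
ee_rot: [[-0.647, 0.762, -0.001], [0.762, 0.647, 0.0], [0.0, -0.0, -1.0]]
wrist_force: [-0.1, 0.6, 1.3]
opening: 0.997
finger_force: 0.0
```

Geometry agrees to about 2 mm. The moves only turn about the tool's z, so I'll get the lean by pressing the commanded pose past the reach limit in the lean direction (azimuth of -u). First I go there.

>>> arm_command([
  [[-25.5,-26.5,0],0,0],
  [[-25.5,-26.5,0],0,0],
  [[-25.5,-26.5,0],0,0],
  [[-25.5,-26.5,0],0,0],
  [[-25.5,-26.5,0],0,0],
  [[-25.5,-26.5,0],0,0],
  [[-25.5,-26.5,0],0,0],
  [[-25.5,-26.5,0],0,0],
  [[-25.5,-26.5,0],0,0],
  [[-25.5,-26.5,0],0,0],
  [[-25.5,-26.5,0],0,0],
  [[-25.5,-26.5,0],0,0],
  [[-25.5,-26.5,0],0,0],
  [[-25.5,-26.5,0],0,0],
  [[-25.5,-26.5,0],0,0],
  [[-30,0,0],0,0],
  [[-30,0,0],0,0],
  [[-30,0,0],0,0],
])

```text
t: 3.1
tcp_pos: [0.4543, -0.5351, 0.4213]
ee_rot: [[-0.646, 0.763, 0.014], [0.763, 0.646, -0.015], [-0.02, 0.001, -1.0]]
wrist_force: [-0.1, -0.0, 0.6]
opening: 0.999
finger_force: 0.0
```

>>> arm_command([
  [[-40,0,0],0,0],
  [[-40,0,0],0,0],
  [[-40,0,0],0,0],
  [[-40,0,0],0,0],
  [[-40,0,0],0,0],
  [[-40,0,0],0,0],
])

```text
t: 3.6
tcp_pos: [0.511, -0.6007, 0.3367]
ee_rot: [[-0.642, 0.762, 0.084], [0.756, 0.647, -0.098], [-0.129, 0.0, -0.992]]
wrist_force: [0.1, 0.7, -0.3]
opening: 1.006
finger_force: 0.0
```

```bash
python3 -c "
from h import *
s=status.get_state();print(s['joints'],s['tcp_pos'],np.degrees(np.arctan2(s['tcp_pos'][1],s['tcp_pos'][0])),s['ee_rot'])"
```

```text
[-58.5552  46.939   12.7853   1.2626 112.975  -98.3184] [ 0.511  -0.6007  0.3367] -49.613784327007835 [[-0.6418  0.7623  0.0835]
 [ 0.756   0.6472 -0.0977]
 [-0.1286  0.0004 -0.9917]]
```

It works: joint 3 sits at its limit and the tool leans 7° in the wanted direction. I'll keep pressing outward and up.

>>> arm_command([
  [[-30,0,-28],0,0],
  [[-30,0,-28],0,0],
  [[-30,0,-28],0,0],
  [[-30,0,-28],0,0],
  [[-30,0,-28],0,0],
  [[-30,0,-28],0,0],
])

```text
t: 4.1
tcp_pos: [0.4963, -0.5834, 0.4229]
ee_rot: [[-0.626, 0.762, 0.164], [0.737, 0.647, -0.194], [-0.254, -0.0, -0.967]]
wrist_force: [0.2, 0.1, -0.2]
opening: 1.002
finger_force: 0.0
```

>>> arm_command([
  [[-30,0,-28],0,0],
  [[-30,0,-28],0,0],
  [[-30,0,-28],0,0],
  [[-30,0,-28],0,0],
  [[-30,0,-28],0,0],
  [[-30,0,-28],0,0],
  [[-30,0,-28],0,0],
  [[-30,0,-28],0,0],
  [[-30,0,-28],0,0],
  [[-30,0,-28],0,0],
])

```text
t: 4.93
tcp_pos: [0.4582, -0.539, 0.5558]
ee_rot: [[-0.581, 0.762, 0.286], [0.684, 0.647, -0.336], [-0.442, 0.0, -0.897]]
wrist_force: [-0.5, -0.4, -0.5]
opening: 1.001
finger_force: 0.0
```

```bash
python3 -c "
from h import *
s=status.get_state();print(s['joints'],s['tcp_pos'],s['ee_rot'])"
```

```text
[-60.9874  30.2735  12.7352   5.3542 111.1505 -98.2473] [ 0.4582 -0.539   0.5558] [[-0.5807  0.7622  0.2861]
 [ 0.6839  0.6474 -0.3364]
 [-0.4416  0.0003 -0.8972]]
```

>>> arm_command([
  [[-30,0,-28],0,0],
  [[-30,0,-28],0,0],
  [[-30,0,-28],0,0],
  [[-30,0,-28],0,0],
  [[-30,0,-28],0,0],
  [[-30,0,-28],0,0],
  [[30,0,0],0,0],
  [[30,0,0],0,0],
  [[30,0,0],0,0],
  [[30,0,0],0,0],
  [[30,0,0],0,0],
])

```text
t: 5.85
tcp_pos: [0.3466, -0.4076, 0.5527]
ee_rot: [[-0.542, 0.762, 0.354], [0.638, 0.647, -0.416], [-0.547, 0.0, -0.837]]
wrist_force: [-0.4, -0.7, 1.3]
opening: 1.0
finger_force: 0.0
```

The lean of 33° stays when I back away. Now to the approach pose above the collar.

>>> arm_command([
  [[18.1,25.4,1.2],0,0],
  [[18.1,25.4,1.2],0,0],
  [[18.1,25.4,1.2],0,0],
  [[18.1,25.4,1.2],0,0],
  [[18.1,25.4,1.2],0,0],
  [[18.1,25.4,1.2],0,0],
  [[18.1,25.4,1.2],0,0],
  [[18.1,25.4,1.2],0,0],
  [[18.1,25.4,1.2],0,0],
  [[18.1,25.4,1.2],0,0],
  [[18.1,25.4,1.2],0,0],
  [[18.1,25.4,1.2],0,0],
  [[18.1,25.4,1.2],0,0],
  [[18.1,25.4,1.2],0,0],
  [[10.9,0,25.6],0,0],
  [[10.9,0,25.6],0,0],
  [[10.9,0,25.6],0,0],
  [[10.9,0,25.6],0,0],
  [[10.9,0,25.6],0,0],
  [[0,0,0],0,0],
])

```text
t: 7.52
tcp_pos: [0.5012, -0.0428, 0.2596]
ee_rot: [[-0.546, 0.763, 0.347], [0.64, 0.647, -0.414], [-0.54, -0.004, -0.841]]
wrist_force: [-0.9, -0.5, -0.7]
opening: 1.001
finger_force: 0.0
```

```bash
cat >> h.py <<'E'
def togo(G):   # G: wanted grasp point (world) -> shift in tool axes, mm
    s=status.get_state(); R=np.array(s['ee_rot']); t=np.array(s['tcp_pos'])
    return R.T@(G+R[:,2]*.019-t)*1000
E
python3 - <<'E'
from h import *
s=status.get_state(); R=np.array(s['ee_rot']);print(s['joints'],s['tcp_pos'],toS(s['tcp_pos']),R[:,2]); print(togo(S(-185,0,168)))
p=vision.camera_params('wrist'); im=vision.camera('wrist'); cv2.imwrite('pics/w1.png',im[:,:,::-1])
for x in (-215,-185,-137,-89): print(x,proj(p,S(x,0,170)))
for c in ('red','yellow','blue'):
    for b in blobs(im,c,amin=200): print(c,b[0],b[1])
E
```

```text
[ -7.9326   9.604   95.2812 -27.0434  52.9007 -36.0296] [ 0.5012 -0.0428  0.2596] [-244.9295    0.691   259.5777] [ 0.3466 -0.4144 -0.8415]
[ -0.9576   1.1544 128.436 ]
-215 [282.0232 184.7484]
-185 [281.9844 209.1404]
-137 [281.9348 240.4979]
-89 [281.8961 265.1093]
red [131.262   26.2199] [  76    0  111   68 4539]
red [282.7308 165.0502] [260 159  47  13 598]
red [282.7306 204.0442] [ 255  174   57   58 2487]
red [ 84.4221 233.9437] [ 71 218  29  32 462]
red [172.6953 243.4982] [144 234  60  20 279]
red [139.1201 269.4528] [123 254  36  40 508]
yellow [280.3843 249.26  ] [ 250  230   62   36 1923]
yellow [ 75.7928 333.0818] [  60  300   41   65 1076]
yellow [485.7871 332.5114] [ 462  300   40   65 1052]
yellow [427.5807 387.2684] [ 251  378  309   17 2664]
blue [ 96.2051 209.9274] [ 87 202  19  17 234]
blue [282.6711 277.1122] [ 258  267   50   22 1043]
```

View pics/w1.png

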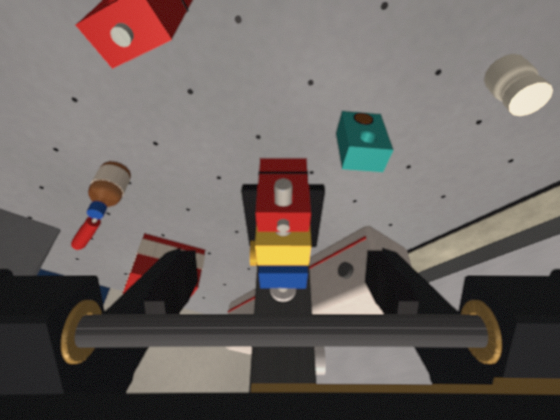

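Wrist view: the bar end shows at (283,190) and the collar at (257–309, 160–230), centred on the predicted bar line at column 282. Yellow is behind it at (281,248) and blue at (283,277). The alignment is good, so I descend and grip.

>>> arm_command([
  [[0,0.2,21],0,0],
  [[0,0.2,21],0,0],
  [[0,0.2,21],0,0],
  [[0,0.2,21],0,0],
  [[0,0.2,21],0,0],
  [[-1,0,15],0,0],
  [[0,0,8],0,0],
  [[0,0,0],0,0],
  [[0,0,0],0,255],
  [[0,0,0],0,255],
  [[0,0,0],0,255],
  [[0,0,0],0,255],
  [[0,0,0],0,255],
  [[0,0,0],0,255],
  [[0,0,0],0,255],
  [[0,0,0],0,255],
], grip_force=25)

```text
t: 8.9
tcp_pos: [0.5493, -0.0958, 0.1573]
ee_rot: [[-0.542, 0.762, 0.353], [0.639, 0.647, -0.416], [-0.546, 0.0, -0.838]]
wrist_force: [-1.3, -0.2, 1.8]
opening: 0.501
finger_force: 24.9
```

Run:
```python
from h import *
s=status.get_state(); print(s['tcp_pos'],toS(s['tcp_pos']),s['wrist_force'],s['opening'],s['finger_force'],togo(S(-185,0,168)))
print(np.array(s['ee_rot']).T@np.c_[u,v,Z])
```

```text
[ 0.5493 -0.0958  0.1573] [-173.3717   -1.6519  157.341 ] [-1.3151 -0.2141  1.7588] 0.5011566915139517 24.8847438658413 [ 3.9301 -1.6533  3.7232]
[[ 0.8381  0.0003 -0.5455]
 [-0.0002  1.      0.0001]
 [-0.5455 -0.     -0.8381]]
```

>>> arm_command([
  [[-1.1,0,-1.7],0,255],
  [[8.4,0,-5.5],0,255],
  [[11.7,0,-7.6],0,255],
  [[11.7,0,-7.6],0,255],
  [[11.7,0,-7.6],0,255],
  [[11.7,0,-7.6],0,255],
  [[11.7,0,-7.6],0,255],
  [[3.3,0,-2.2],0,255],
  [[0,0,0],0,255],
])

```text
t: 9.65
tcp_pos: [0.4945, -0.031, 0.1592]
ee_rot: [[-0.544, 0.761, 0.354], [0.638, 0.648, -0.415], [-0.545, 0.0, -0.838]]
wrist_force: [0.7, -1.1, -1.2]
opening: 0.499
finger_force: 24.9
```

>>> arm_command([
  [[6,9,-4],0,255],
  [[12,18,-7.9],0,255],
  [[12,18,-7.9],0,255],
  [[12,18,-7.9],0,255],
  [[12,18,-7.9],0,255],
  [[12,18,-7.9],0,255],
  [[12,18,-7.9],0,255],
  [[12,18,-7.9],0,255],
  [[12,18,-7.9],0,255],
  [[12,18,-7.9],0,255],
  [[12,18,-7.9],0,255],
  [[6,9,-4],0,255],
  [[0,0,0],0,255],
  [[0,0,0],0,255],
])

```text
t: 10.82
tcp_pos: [0.5439, 0.2164, 0.1599]
ee_rot: [[-0.543, 0.762, 0.353], [0.638, 0.648, -0.416], [-0.545, -0.0, -0.838]]
wrist_force: [-0.7, -0.3, -2.5]
opening: 0.495
finger_force: 24.9
```

Run:
```python
from h import *
ty=np.array([-.287,.958,0])
s=status.get_state(); print(s['tcp_pos'],toS(s['tcp_pos']),s['wrist_force'],s['opening'],s['finger_force'],'off bay',s['tcp_pos']-np.array(s['ee_rot'])[:,2]*.019-BAY['r'])
print(togo(BAY['r']-.02*ty+Z*.057), s['joints'])
for n in('scene',):
    im=vision.camera(n); cv2.imwrite('pics/s2.png',cv2.resize(im[180:400,220:460],None,fx=2.5,fy=2.5)[:,:,::-1])
```

```text
[0.5439 0.2164 0.1599] [-414.8488 -199.6439  159.8581] [-0.724  -0.3027 -2.4923] 0.4953899012019855 24.88604790705722 off bay [ 0.0041 -0.0322  0.1708]
[69.496   9.6743 90.5253] [ 22.9408  29.0132  83.6753 -36.2296  61.7226  -1.3896]
```

View pics/s2.png

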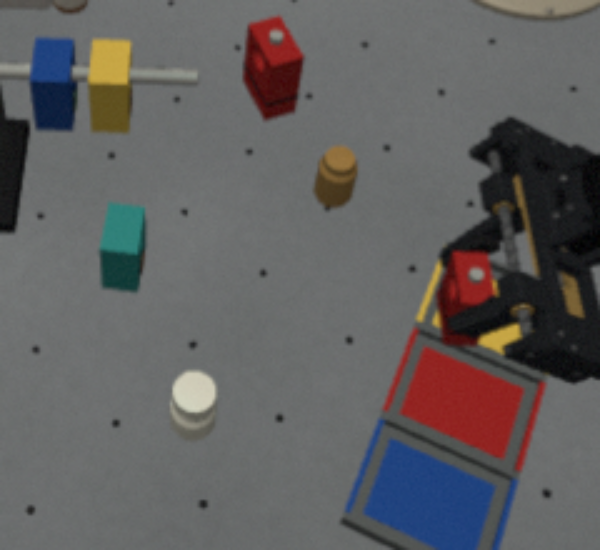

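The collar hangs upright in the gripper, above and just short of the red bay. Both carriers are still on the bar at (110,85) and (53,85) in the crop. Lowering.

>>> arm_command([
  [[3.8,4.9,-2.5],0,255],
  [[3.8,4.8,-2.5],0,255],
  [[9.5,0,14.7],0,255],
  [[9.5,0,14.7],0,255],
  [[9.5,0,14.7],0,255],
  [[9.5,0,14.7],0,255],
  [[9.5,0,14.7],0,255],
  [[9.5,0,14.7],0,255],
  [[1.4,0,2.1],0,255],
  [[1.4,0,2.1],0,255],
  [[1.4,0,2.1],0,255],
  [[1.4,0,2.1],0,255],
  [[0,0,0],0,255],
  [[0,0,0],0,255],
])

```text
t: 12.03
tcp_pos: [0.5457, 0.23, 0.0458]
ee_rot: [[-0.542, 0.762, 0.354], [0.639, 0.647, -0.415], [-0.546, 0.001, -0.838]]
wrist_force: [0.4, -0.8, -1.6]
opening: 0.496
finger_force: 24.9
```

Run:
```python
from h import *
s=status.get_state(); print(s['wrist_force'],s['torque'],s['opening'],'off bay',s['tcp_pos']-np.array(s['ee_rot'])[:,2]*.019-BAY['r'])
```

```text
[ 0.4051 -0.8186 -1.5537] [0.2799 0.2945 0.0197] 0.4955724727023864 off bay [ 0.0059 -0.0187  0.0567]
```

>>> arm_command([
  [[0.55,0,0.85],0,255],
  [[0.55,0,0.85],0,255],
  [[0,0,0],0,255],
  [[0,0,0],0,255],
])

```text
t: 12.37
tcp_pos: [0.5457, 0.2299, 0.0435]
ee_rot: [[-0.542, 0.762, 0.354], [0.639, 0.648, -0.415], [-0.546, 0.001, -0.838]]
wrist_force: [0.3, 1.2, -0.4]
opening: 0.498
finger_force: 24.9
```

>>> arm_command([
  [[0.55,0,0.85],0,255],
  [[0.55,0,0.85],0,255],
  [[0,0,0],0,255],
  [[0,0,0],0,255],
])

```text
t: 12.7
tcp_pos: [0.5462, 0.23, 0.0429]
ee_rot: [[-0.541, 0.762, 0.356], [0.638, 0.648, -0.416], [-0.547, 0.002, -0.837]]
wrist_force: [-2.6, 1.4, 11.3]
opening: 0.492
finger_force: 24.9
```

Contact (11 N up). I release, wait, and back out along the tool axis.

>>> arm_command([
  [[-0.4,0,-0.6],0,130],
  [[0,0,0],0,60],
  [[0,0,0],0,0],
  [[0,0,0],0,0],
  [[0,0,0],0,0],
  [[0,0,0],0,0],
  [[0,0,-10],0,0],
  [[0,0,-25],0,0],
  [[0,0,-30],0,0],
  [[0,0,-30],0,0],
  [[0,0,-30],0,0],
  [[0,0,-15],0,0],
  [[0,0,0],0,0],
])

```text
t: 13.78
tcp_pos: [0.4957, 0.29, 0.1627]
ee_rot: [[-0.541, 0.761, 0.358], [0.639, 0.649, -0.412], [-0.546, 0.006, -0.838]]
wrist_force: [-0.7, 0.7, 1.2]
opening: 0.999
finger_force: 0.0
```

Run:
```python
from h import *
s=status.get_state(); R=np.array(s['ee_rot']); print(toS(s['tcp_pos']),R[:,2],s['opening'])
p=S(-139,-1,172); print(togo(p-R[:,2]*.12), togo(p))
im=vision.camera('scene'); ps=vision.camera_params('scene'); cv2.imwrite('pics/s3.png',cv2.resize(im[180:400,220:460],None,fx=2.5,fy=2.5)[:,:,::-1])
for c in('yellow','blue','red'):
  for b in blobs(im,c,amin=150):
    if 180<b[0][1]<360: print(c,b[0],b[1])
```

```text
[-502.1151 -210.5968  162.7472] [ 0.3585 -0.4119 -0.8378] 0.999062097260199
[-309.607  -210.3248   88.1455] [-309.607  -210.3248  208.1455]
yellow [263.646  213.6177] [255 196  17  37 565]
yellow [354.1134 249.5911] [346 239  17  23 247]
yellow [416.3479 305.202 ] [ 393  286   47   40 1124]
blue [240.4144 204.4281] [232 195  18  20 292]
red [328.6474 205.8013] [318 187  23  40 624]
red [404.6203 338.8574] [ 380  314   49   49 1367]
```

View pics/s3.png

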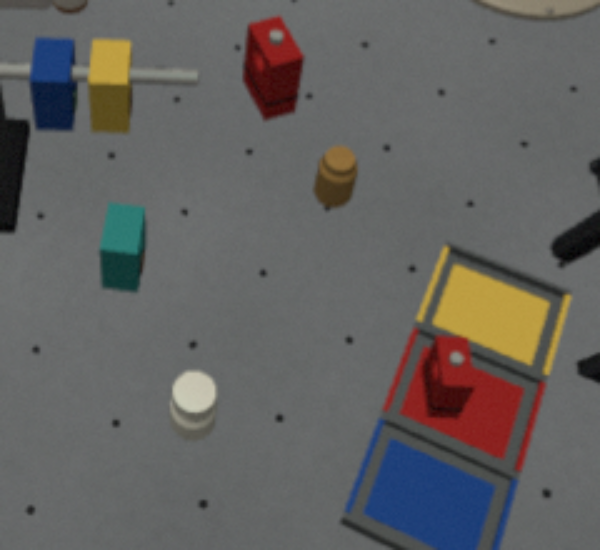

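The collar stands upright in the red bay (crop 448,375), with the carriers untouched. Moving to the yellow carrier.

>>> arm_command([
  [[-12,-8,3],0,0],
  [[-24,-16.3,6.8],0,0],
  [[-24,-16.3,6.8],0,0],
  [[-24,-16.3,6.8],0,0],
  [[-24,-16.3,6.8],0,0],
  [[-24,-16.3,6.8],0,0],
  [[-24,-16.3,6.8],0,0],
  [[-24,-16.3,6.8],0,0],
  [[-24,-16.3,6.8],0,0],
  [[-24,-16.3,6.8],0,0],
  [[-24,-16.3,6.8],0,0],
  [[-24,-16.3,6.8],0,0],
  [[-24,-16.3,6.8],0,0],
  [[-10,-7,4],0,0],
  [[0,0,0],0,0],
  [[0,0,0],0,0],
  [[0,0,0],0,0],
])

```text
t: 15.25
tcp_pos: [0.5343, -0.0832, 0.2529]
ee_rot: [[-0.543, 0.763, 0.352], [0.639, 0.647, -0.415], [-0.544, -0.001, -0.839]]
wrist_force: [-0.5, 0.1, -0.6]
opening: 1.001
finger_force: 0.0
```

Run:
```python
from h import *
s=status.get_state(); print(toS(s['tcp_pos']),np.array(s['ee_rot']).T@np.c_[u,v,Z],togo(S(-139,-1,172)))
p=vision.camera_params('wrist'); im=vision.camera('wrist')
for x in (-215,-137,-89): print(x,proj(p,S(x,0,188)),proj(p,S(x,25,188)),proj(p,S(x,-25,188)))
for c in ('yellow','blue'):
    for b in blobs(im,c,amin=200): print(c,b[0],b[1])
```

```text
[-192.7153    1.6298  252.9266] [[ 0.8389  0.0002 -0.5442]
 [-0.0007  1.     -0.0008]
 [-0.5442 -0.001  -0.8389]] [ -1.0222   2.7298 116.123 ]
-215 [283.2463 153.2942] [241.9878 153.3191] [324.5151 153.2354]
-137 [282.785  228.8894] [251.5232 228.9188] [314.0523 228.8675]
-89 [282.5988 259.599 ] [255.377  259.6264] [309.8246 259.5855]
yellow [282.402  203.7195] [ 246  154   73   95 4642]
yellow [ 75.8508 332.6682] [  60  300   41   64 1079]
yellow [485.8993 332.7131] [ 461  300   41   65 1063]
yellow [428.114  387.2738] [ 251  378  309   17 2659]
blue [ 73.371  185.5065] [ 62 176  23  20 310]
blue [283.4049 255.2732] [ 255  242   58   29 1541]
blue [ 36.2188 269.0201] [ 14 260  61  15 448]
```

>>> arm_command([
  [[-0.2,0.4,19],0,0],
  [[-0.2,0.4,19],0,0],
  [[-0.2,0.4,19],0,0],
  [[-0.2,0.4,19],0,0],
  [[-0.2,0.4,19],0,0],
  [[0,0,13],0,0],
  [[0,0,8],0,0],
  [[0,0,0],0,0],
  [[0,0,0],0,255],
  [[0,0,0],0,255],
  [[0,0,0],0,255],
  [[0,0,0],0,255],
  [[0,0,0],0,255],
  [[0,0,0],0,255],
  [[0,0,0],0,255],
], grip_force=30)

```text
t: 16.55
tcp_pos: [0.5781, -0.1307, 0.1576]
ee_rot: [[-0.542, 0.762, 0.354], [0.639, 0.647, -0.416], [-0.546, 0.001, -0.838]]
wrist_force: [-1.3, 1.2, 2.2]
opening: 0.566
finger_force: 30.0
```

Run:
```python
from h import *
s=status.get_state(); R=np.array(s['ee_rot']);print('grasp',toS(s['tcp_pos']-R[:,2]*.019),s['wrist_force'],s['opening'],s['finger_force'])
```

```text
grasp [-138.5428   -0.9185  173.5097] [-1.3448  1.2143  2.2074] 0.5658426601338871 29.997303956042742
```

Gripped (49.8 mm). Slide it off and carry it to the yellow bay.

>>> arm_command([
  [[-1.1,0,-1.7],0,255],
  [[5,0,-3.3],0,255],
  [[11.7,0,-7.6],0,255],
  [[11.7,0,-7.6],0,255],
  [[11.7,0,-7.6],0,255],
  [[11.7,0,-7.6],0,255],
  [[11.7,0,-7.6],0,255],
  [[11.7,0,-7.6],0,255],
  [[11.7,0,-7.6],0,255],
  [[11.7,0,-7.6],0,255],
  [[4,0,-2.6],0,255],
  [[0,0,0],0,255],
])

```text
t: 17.55
tcp_pos: [0.498, -0.0367, 0.159]
ee_rot: [[-0.544, 0.761, 0.353], [0.638, 0.648, -0.415], [-0.545, -0.0, -0.839]]
wrist_force: [0.6, -0.3, -3.3]
opening: 0.562
finger_force: 30.0
```

>>> arm_command([
  [[8,5,-5.2],0,255],
  [[16.3,10.3,-10.6],0,255],
  [[16.3,10.3,-10.6],0,255],
  [[16.3,10.3,-10.6],0,255],
  [[16.3,10.3,-10.6],0,255],
  [[16.3,10.3,-10.6],0,255],
  [[16.3,10.3,-10.6],0,255],
  [[16.3,10.3,-10.6],0,255],
  [[16.3,10.3,-10.6],0,255],
  [[16.3,10.3,-10.6],0,255],
  [[16.3,10.3,-10.6],0,255],
  [[16.3,10.3,-10.6],0,255],
  [[8,5,-5.2],0,255],
  [[0,0,0],0,255],
  [[0,0,0],0,255],
  [[0,0,0],0,255],
])

```text
t: 18.88
tcp_pos: [0.4422, 0.219, 0.1591]
ee_rot: [[-0.542, 0.763, 0.353], [0.639, 0.647, -0.416], [-0.546, -0.0, -0.838]]
wrist_force: [-0.2, 0.3, -3.7]
opening: 0.564
finger_force: 30.0
```

Run:
```python
from h import *
s=status.get_state(); R=np.array(s['ee_rot']); g=s['tcp_pos']-R[:,2]*.019
print('off bay',g-BAY['y'],s['wrist_force'],s['opening'],'togo',togo(BAY['y']+np.array([-.0075,-.0023,0])+Z*(g[2]-.005)),togo(BAY['y']+np.array([-.0075,-.0023,.0575])))
im=vision.camera('scene'); cv2.imwrite('pics/s4.png',cv2.resize(im[180:400,220:460],None,fx=2.5,fy=2.5)[:,:,::-1])
```

```text
off bay [-0.0075 -0.0029  0.17  ] [-0.2334  0.2584 -3.6576] 0.5642598194757452 togo [ 0.3884  0.3383 -0.2528] [61.7658  0.3385 94.0388]
```

View pics/s4.png

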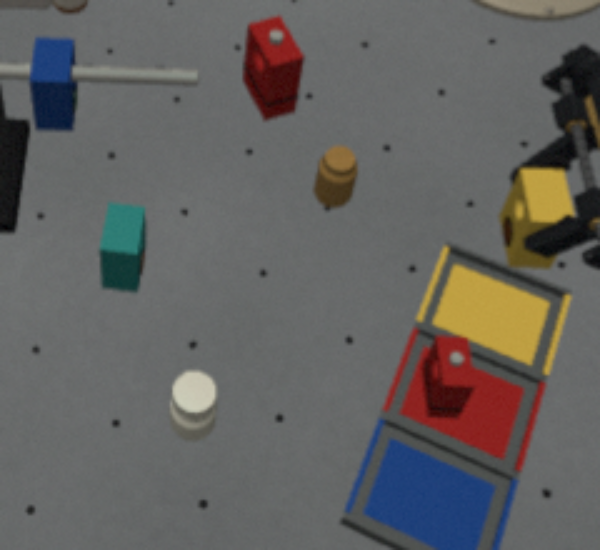

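Yellow hangs upright above its bay; the blue carrier stays on the bar (crop 53,85). Lowering.

>>> arm_command([
  [[8.7,0,13.4],0,255],
  [[8.7,0,13.4],0,255],
  [[8.7,0,13.4],0,255],
  [[8.7,0,13.4],0,255],
  [[8.7,0,13.4],0,255],
  [[8.7,0,13.4],0,255],
  [[8.7,0,13.4],0,255],
  [[0.55,0,0.85],0,255],
  [[0.55,0,0.85],0,255],
  [[0.55,0,0.85],0,255],
  [[0,0,0],0,255],
  [[0,0,0],0,255],
])

```text
t: 19.93
tcp_pos: [0.4425, 0.2199, 0.0451]
ee_rot: [[-0.542, 0.762, 0.355], [0.639, 0.647, -0.415], [-0.546, 0.002, -0.838]]
wrist_force: [-0.8, -0.4, -4.3]
opening: 0.562
finger_force: 30.0
```

>>> arm_command([
  [[0.55,0,0.85],0,255],
  [[0.55,0,0.85],0,255],
  [[0,0,0],0,255],
  [[0,0,0],0,255],
])

```text
t: 20.27
tcp_pos: [0.4425, 0.2199, 0.0437]
ee_rot: [[-0.542, 0.762, 0.356], [0.638, 0.648, -0.416], [-0.547, 0.002, -0.837]]
wrist_force: [-2.3, 0.8, 8.1]
opening: 0.568
finger_force: 30.0
```

Contact. I release and back out.

>>> arm_command([
  [[-0.3,0,-0.5],0,110],
  [[0,0,0],0,60],
  [[0,0,0],0,0],
  [[0,0,0],0,0],
  [[0,0,0],0,0],
  [[0,0,0],0,0],
  [[0,0,-10],0,0],
  [[0,0,-25],0,0],
  [[0,0,-30],0,0],
  [[0,0,-30],0,0],
  [[0,0,-30],0,0],
  [[0,0,-15],0,0],
  [[0,0,0],0,0],
  [[0,0,0],0,0],
])

```text
t: 21.43
tcp_pos: [0.3923, 0.2783, 0.1606]
ee_rot: [[-0.543, 0.761, 0.355], [0.639, 0.648, -0.414], [-0.545, 0.002, -0.838]]
wrist_force: [-0.5, -0.3, -0.2]
opening: 1.001
finger_force: 0.0
```

Run:
```python
from h import *
s=status.get_state(); R=np.array(s['ee_rot']); print(toS(s['tcp_pos']),np.degrees(np.arccos(-R[2,2])),s['opening'])
p=S(-94,-.5,172); print(togo(p-R[:,2]*.15))
im=vision.camera('scene'); cv2.imwrite('pics/s5.png',cv2.resize(im[180:400,220:460],None,fx=2.5,fy=2.5)[:,:,::-1])
for c in('yellow','blue'):
  for b in blobs(im,c,amin=150):
    if 180<b[0][1]<360: print(c,b[0],b[1])
```

```text
[-560.131  -124.2168  160.5873] 33.0491739290381 1.0009216792294588
[-396.9447 -124.1498  113.4093]
yellow [354.0977 249.8281] [346 239  16  23 256]
yellow [417.8258 301.086 ] [ 393  278   47   48 1418]
blue [240.3854 204.3472] [232 195  18  19 288]
```

View pics/s5.png

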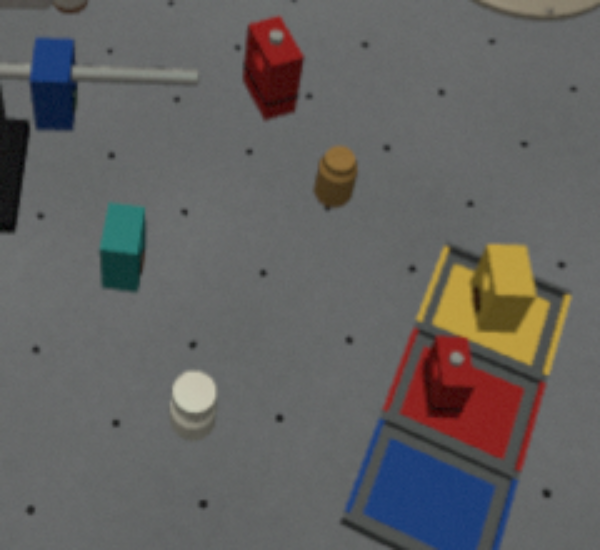

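Yellow stands upright in its bay. Moving to the blue carrier.

>>> arm_command([
  [[-15,-5,4],0,0],
  [[-30,-9.4,8.6],0,0],
  [[-30,-9.4,8.6],0,0],
  [[-30,-9.4,8.6],0,0],
  [[-30,-9.4,8.6],0,0],
  [[-30,-9.4,8.6],0,0],
  [[-30,-9.4,8.6],0,0],
  [[-30,-9.4,8.6],0,0],
  [[-30,-9.4,8.6],0,0],
  [[-30,-9.4,8.6],0,0],
  [[-30,-9.4,8.6],0,0],
  [[-30,-9.4,8.6],0,0],
  [[-30,-9.4,8.6],0,0],
  [[-15,-5,4],0,0],
  [[-7,-2,2],0,0],
  [[0,0,0],0,0],
  [[0,0,0],0,0],
  [[0,0,0],0,0],
])

```text
t: 22.98
tcp_pos: [0.5523, -0.1026, 0.2809]
ee_rot: [[-0.544, 0.762, 0.352], [0.639, 0.648, -0.415], [-0.544, -0.0, -0.839]]
wrist_force: [0.5, -0.1, 0.2]
opening: 0.994
finger_force: 0.0
```

Run:
```python
from h import *
s=status.get_state(); print(toS(s['tcp_pos']),np.array(s['ee_rot']).T@np.c_[u,v,Z],togo(S(-94,-.5,172)))
p=vision.camera_params('wrist'); im=vision.camera('wrist')
for x in (-215,-89): print(x,proj(p,S(x,0,188)))
for b in blobs(im,'blue',amin=200): print(b[0],b[1])
```

```text
[-166.2946    0.5043  280.8767] [[ 0.839  -0.0007 -0.5442]
 [ 0.0005  1.     -0.0004]
 [-0.5442 -0.0001 -0.839 ]] [ -1.4067   1.0167 149.6853]
-215 [281.3966  88.1689]
-89 [281.2061 217.91  ]
[ 70.5957 152.462 ] [ 59 143  23  20 329]
[282.4096 197.0143] [ 255  154   57   77 3279]
[ 47.1561 262.2355] [   2  241  102   37 2089]
```

>>> arm_command([
  [[-0.2,0.4,22],0,0],
  [[-0.2,0.4,22],0,0],
  [[-0.2,0.4,22],0,0],
  [[-0.2,0.4,22],0,0],
  [[-0.2,0.4,22],0,0],
  [[0,0,18],0,0],
  [[0,0,12],0,0],
  [[0,0,8],0,0],
  [[0,0,0],0,0],
  [[0,0,0],0,255],
  [[0,0,0],0,255],
  [[0,0,0],0,255],
  [[0,0,0],0,255],
  [[0,0,0],0,255],
  [[0,0,0],0,255],
  [[0,0,0],0,255],
], grip_force=30)

```text
t: 24.37
tcp_pos: [0.6071, -0.1643, 0.1587]
ee_rot: [[-0.542, 0.762, 0.354], [0.639, 0.647, -0.416], [-0.546, 0.0, -0.838]]
wrist_force: [-2.2, 0.3, 2.8]
opening: 0.562
finger_force: 30.0
```

Run:
```python
from h import *
s=status.get_state(); R=np.array(s['ee_rot']);print('grasp',toS(s['tcp_pos']-R[:,2]*.019),s['wrist_force'],s['torque'],s['opening'],s['finger_force'])
```

```text
grasp [-94.1049  -1.2528 174.5966] [-2.171   0.3349  2.8016] [ 0.0768  0.298  -0.1094] 0.5618395867223287 29.988523032370722
```

>>> arm_command([
  [[-0.9,0,-1.3],0,255],
  [[6.7,0,-4.4],0,255],
  [[11.7,0,-7.6],0,255],
  [[11.7,0,-7.6],0,255],
  [[11.7,0,-7.6],0,255],
  [[11.7,0,-7.6],0,255],
  [[11.7,0,-7.6],0,255],
  [[11.7,0,-7.6],0,255],
  [[11.7,0,-7.6],0,255],
  [[11.7,0,-7.6],0,255],
  [[11.7,0,-7.6],0,255],
  [[11.7,0,-7.6],0,255],
  [[11.7,0,-7.6],0,255],
  [[6,0,-4],0,255],
  [[0,0,0],0,255],
])

```text
t: 25.62
tcp_pos: [0.4969, -0.0347, 0.1597]
ee_rot: [[-0.544, 0.761, 0.353], [0.638, 0.648, -0.415], [-0.545, -0.0, -0.839]]
wrist_force: [0.3, -0.2, -3.9]
opening: 0.565
finger_force: 30.0
```

>>> arm_command([
  [[4,10,-3],0,255],
  [[9.5,21.7,-6.2],0,255],
  [[9.5,21.7,-6.2],0,255],
  [[9.5,21.7,-6.2],0,255],
  [[9.5,21.7,-6.2],0,255],
  [[9.5,21.7,-6.2],0,255],
  [[9.5,21.7,-6.2],0,255],
  [[9.5,21.7,-6.2],0,255],
  [[9.5,21.7,-6.2],0,255],
  [[9.5,21.7,-6.2],0,255],
  [[9.5,21.7,-6.2],0,255],
  [[9.5,21.7,-6.2],0,255],
  [[9.5,21.7,-6.2],0,255],
  [[9.5,21.7,-6.2],0,255],
  [[9.5,22,-6.2],0,255],
  [[0,0,0],0,255],
  [[0,0,0],0,255],
  [[0,0,0],0,255],
])

```text
t: 27.12
tcp_pos: [0.6313, 0.2917, 0.1599]
ee_rot: [[-0.543, 0.762, 0.352], [0.639, 0.647, -0.416], [-0.545, -0.001, -0.838]]
wrist_force: [-0.6, -0.0, -2.5]
opening: 0.567
finger_force: 30.0
```

Run:
```python
from h import *
s=status.get_state(); R=np.array(s['ee_rot']); g=s['tcp_pos']-R[:,2]*.019; T=np.array([.6244,.3009,0])
print('off bay',g-BAY['b'],s['wrist_force'],s['opening'],R[:,2],'togo',togo(T+Z*g[2]),togo(T+Z*.0645))
im=vision.camera('scene'); cv2.imwrite('pics/s6.png',cv2.resize(im[180:400,220:460],None,fx=2.5,fy=2.5)[:,:,::-1])
```

```text
off bay [0.0016 0.0159 0.1709] [-0.6233 -0.0219 -2.4725] 0.5668477619153669 [ 0.3523 -0.4161 -0.8383] togo [ 0.9494  0.6449 -0.6181] [61.6601  0.7277 92.728 ]
```

View pics/s6.png

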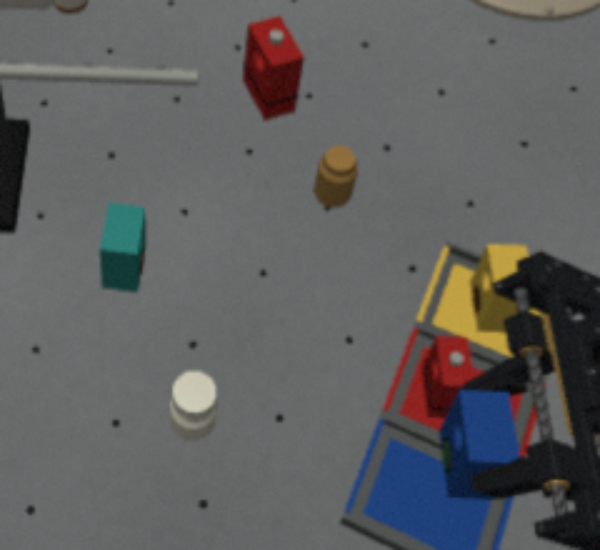

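Blue hangs upright above its bay, with the collar (crop 450,375) and yellow carrier (500,285) standing clear. Lowering.

>>> arm_command([
  [[8.8,0.1,13.2],0,255],
  [[8.8,0.1,13.2],0,255],
  [[8.8,0.1,13.2],0,255],
  [[8.8,0.1,13.2],0,255],
  [[8.8,0.1,13.2],0,255],
  [[8.8,0.1,13.2],0,255],
  [[8.8,0.1,13.2],0,255],
  [[0.55,0,0.85],0,255],
  [[0.55,0,0.85],0,255],
  [[0.55,0,0.85],0,255],
  [[0,0,0],0,255],
  [[0,0,0],0,255],
])

```text
t: 28.17
tcp_pos: [0.6314, 0.2939, 0.0474]
ee_rot: [[-0.542, 0.762, 0.354], [0.639, 0.647, -0.415], [-0.546, 0.002, -0.838]]
wrist_force: [-0.3, -1.6, -3.7]
opening: 0.568
finger_force: 30.0
```

>>> arm_command([
  [[0.55,0,0.85],0,255],
  [[0,0,0],0,255],
  [[0,0,0],0,255],
])

```text
t: 28.42
tcp_pos: [0.6311, 0.2939, 0.0457]
ee_rot: [[-0.542, 0.762, 0.354], [0.639, 0.647, -0.415], [-0.546, 0.001, -0.838]]
wrist_force: [0.3, 0.2, -3.7]
opening: 0.565
finger_force: 30.0
```

>>> arm_command([
  [[0.55,0,0.85],0,255],
  [[0.55,0,0.85],0,255],
  [[0,0,0],0,255],
  [[0,0,0],0,255],
])

```text
t: 28.75
tcp_pos: [0.6313, 0.2939, 0.0448]
ee_rot: [[-0.542, 0.762, 0.355], [0.639, 0.648, -0.416], [-0.547, 0.001, -0.837]]
wrist_force: [-2.8, -0.2, 5.5]
opening: 0.563
finger_force: 30.0
```

Contact. I release and retreat.

>>> arm_command([
  [[-0.2,0,-0.3],0,110],
  [[0,0,0],0,60],
  [[0,0,0],0,0],
  [[0,0,0],0,0],
  [[0,0,0],0,0],
  [[0,0,0],0,0],
  [[0,0,-10],0,0],
  [[0,0,-25],0,0],
  [[0,0,-30],0,0],
  [[0,0,-30],0,0],
  [[0,0,-30],0,0],
  [[0,0,-30],0,0],
  [[0,0,-15],0,0],
  [[0,0,0],0,0],
  [[0,0,0],0,0],
  [[0,0,0],0,0],
])

```text
t: 30.08
tcp_pos: [0.5709, 0.3638, 0.1851]
ee_rot: [[-0.543, 0.762, 0.352], [0.638, 0.647, -0.417], [-0.545, -0.002, -0.838]]
wrist_force: [0.3, -0.2, -0.6]
opening: 0.998
finger_force: 0.0
```

Run:
```python
from h import *
s=status.get_state(); print(s['t'],s['tcp_pos'],s['wrist_force'],s['opening'])
im=vision.camera('scene'); cv2.imwrite('pics/s7.png',cv2.resize(im[180:420,220:460],None,fx=2.5,fy=2.5)[:,:,::-1])
```

```text
30.0833 [0.5709 0.3638 0.1851] [ 0.256  -0.2003 -0.5874] 0.998181367999129
```

View pics/s7.png

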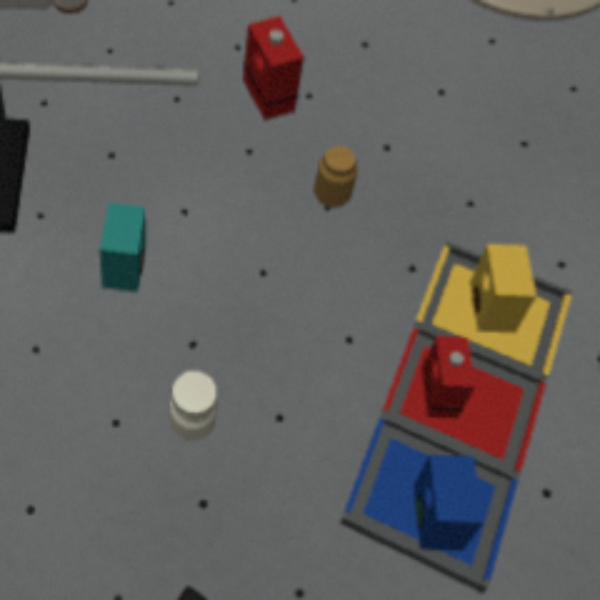

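All three parts stand upright in their own bays: yellow (503,287), red (450,375), blue (448,500). The arm is clear, so I hand the job in.

```bash
python3 -c "
from plant import manip
print(manip.finish_job())"
```

```text
the job is handed in; nothing more can be done
None
```

I handed the job in at 30 s: collar, yellow carrier and blue carrier all stood upright and released in their own bays in the last picture; the hand-in call gave no verdict.

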